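# Turn the sample biscuit over with the turner and cover it again

## Task

On this food-sampling desk a chocolate-coated biscuit waits under a glass dome for its underside to be judged. Lift the dome off and stand it on the desk, then take the turner from its rest and use it to turn the biscuit over, so that it lies flat on the board's mat with the plain underside up and far enough in for the dome; it is a clean sample, so the robot itself must not touch it. Lay the turner back in both forks of its rest, then put the dome back over the biscuit, standing level inside the board's rim, without tipping the dome at any time or shifting the loose sample cups near it.

Things in the scene. Friction and masses are not known exactly. Their poses are not given: they have to be found in the camera images.
- board: Round white marble board, 248 mm across, fixed; origin at the centre of its underside (desk height), z up. Floor 12 mm above the desk; on it, fixed, a round grey-blue non-slip mat, 196 mm across, top 13.5 mm above the desk (friction about 1.1). Round the edge a rim 12 mm wide: inner diameter 224 mm, top 18 mm above the desk.
- dome_knob (a point): Middle of the upright cylindrical wooden knob (30 mm diameter, 16 mm high there) on the clear glass dome; z up. Dome: 214 mm outer diameter, 115 mm high without knob, 154 with it, wall 4 mm, open below, 0.4 kg; its foot is 139 mm below this point (151 mm above the desk when on the board's floor). It starts inside the board's rim (5 mm play all round), over the biscuit.
- biscuit_center (a point): Centre of the stiff biscuit, 76 mm across, 10 mm thick, 30 g, on the mat. z points out of its chocolate face (up at the start); the other is golden with pricked holes. Edges are rounded: flat faces 62-66 mm across, the lower edge rises 2 mm over the outer 6 mm. It starts off the board's centre; tipped over its far edge, towards and past that centre, it ends about 70 mm further on.
- rest: Turner rest, fixed: wooden plinth 126 x 56 x 14 mm with two steel-wire forks at x = +45 and -45 mm (84 mm free between them); origin at the centre of its underside, z up. The handle lies along x across both forks, with an inner width of 23 mm at the bottom and 36 at the tips, 69 mm above the desk; the wires carry it 50 mm above the desk.
- turner_grip (a point): Middle of the turner's black handle, to grip: 130 mm long (x), 18 wide (y), 16 high (z). x points from handle to blade, z out of the blade's upper side. In the rest it is level, 58 mm above the desk, midway between the forks. 0.11 kg, balanced about 20 mm ahead of this point.
- turner_tip (a point): Middle of the lower front edge of the turner's slotted steel blade: 162 mm ahead (+x) of and 46 mm below the handle's middle. Blade flat, parallel to the handle, 70 mm long, 60 mm wide, 2 mm thick, square-ended, slick (friction 0.2); a 6 mm wire neck steps up from its rear to the handle.
- cup_a_center (a point): Specimen cup with white lid, 58 mm across, 65 mm high, a bystander; this point is half-way up.
- cup_b_center (a point): Another such cup, a bystander; this point is half-way up.
- cup_c_center (a point): Another such cup, a bystander; this point is half-way up.
Things that resemble listed ones, but are neither listed nor needed, are in the scene too. Of the things that look like the part that bears dome_knob, the larger one is meant.

How it is judged:
By the outcome, as a careful person would: the job done as asked, in the order asked, and still so for the second after the job is handed in, with the robot touching nothing.
It also fails if it takes over 72 s, if anything falls off the work surface, if the arm or the gripper's body presses on something with over 40 N, if the wrist force passes 120 N, or if a joint passes its speed limit or range.

## Robot

A 6-joint arm with a two-finger parallel gripper is mounted at the origin on a cart in front of the work surface, level with it; the furniture and walls round the work are solid. World frame = base frame: x ahead of the robot, y to its left, z up, the work surface at z = 0. Lengths are in m, angles in rad, forces in N, time in s.
With the tool pointing down it reaches from about 0.425 to 0.95 m from the base axis. Payload 14.7 kg.
Tool frame: the origin (TCP) lies at the very end of the fingers, on their centre line; the grasp point (between the pads) lies 19 mm behind it (ctrl.pinch_z is the distance from the TCP to the grasp point, in m); z points along the fingers, y is the line along which they close (so a half turn about z gives the same grasp; the last joint's range is limited). The gripper opens to 85 mm and grips with 20 to 120 N. Pads are 22 mm wide; open, the fingers measure 114 mm over their backs; the gripper's body (76 mm by 85 mm) begins 54 mm behind the grasp point. The pads swing forward as they close: fully open they stand 13 mm farther back than shut.
Start: joints at [1.055, 0.48, 1.596, -0, 1.065, -0.047], TCP at [0.294, 0.58, 0.231] pointing down, gripper open.
Joint ranges: [-2.75, 2.75], [-0.82, 2.05], [0.23, 2.67], [-1.56, 4.7], [0.09, 2.69], [-2.92, 2.92]. Speed limits (rad/s): [1.89, 1.89, 2.39, 3.01, 3.01, 3.01].

## Interface

Orientations are given as a rotation vector (axis times angle).
In Python, from bench import ctrl, grab_frame, job, spot_in gives the robot as it stands.
- The arm moves only by the tool step_arm, never from a script. Its argument "increments" is a list that holds one entry, the list of rows, each a list of 5 numbers: the shift along the tool's x, y, z in m, then the turn about the tool's z in degrees, then the closure, from -1 (fully open) to 1 (shut). In form: [[[x, y, z, twist, claw], ...]]. A call has exactly 5 rows; each row shifts and turns the commanded pose from where the row before left it, along the tool's axes as they then stand; what a row does not reach is not made up. A row lasts 1/8 s, in which the tool goes at most 62.5 mm and 10.7 degrees, less where a joint would pass 70% of its speed; a pose out of reach is approached as far as the arm can. A call with a gripper value outside its range is refused whole. The fingers move at their own pace and stop on an object; "force" is the grip in N (left out, the last holds). Time passes only in rows, so rows that do not move let the fingers close, or fill a call up. It gives the time, the measured TCP pose, the force, the opening and the grip force at its end, in the units of the state.
- ctrl.state(): the state, without advancing time (a new reading comes with each control period).
- grab_frame(name): name is "scene" or "top" or "wrist"; returns a dict with "color" (400x640x3 uint8, red, green, blue), "z_map" (400x640 float32, m along the optical axis (not along the pixel's ray), 0 where there is no reading), "camera_matrix" (3x3 intrinsics, pixels), "xyz" and "rotation" of the camera in the world. Camera axes: x right, y up, looking along -z (the intrinsics and any distortion apply to the point x, -y, -z); pixel columns grow to the right and rows downward; lengths in m; the calibration is good to about 2 mm. A picture is of the moment at which its call begins.
- job.hand_in(): hands the job in; it is judged then, once.
Trained networks look in a picture, given as the dict that the camera call returned (one of the last four; its "shot" number tells which), for a name from the list of things; names that differ only in an ending like _2 or _b are one class to them, and where a whole thing is asked for, a point or a joint stands for the part that bears it (a point fixed in the world has none). Each returns a list of dicts, best first, with "conf" (0 to 1); they miss things now and then, are a little off and sometimes report something else, mostly with a low value. They report only what shows in the picture. A call takes as long as a camera call. They do not tell look-alikes from the thing itself.
- spot_in(picture, name): "rect" ([left, top, width, height] in pixels, round what is visible of it).
The state is a dict: "clock": time; "joint_positions": joint angles; "joint_velocities": joint speeds; "effort": joint torques, N m; "tcp_pos": TCP position; "tcp_rot": TCP orientation; "wrist_force": force on the tool from outside, world axes, zero at the start; "ft_torque": the same for the moment, N m; "width": opening from 0.0 (shut) to 1.0 (fully open); "grasp_force": force on a finger pad.
Only numpy, scipy, OpenCV 4.12 (cv2) and the standard library are available. Lean on these libraries where they do the work, as an engineer would, in place of code of your own. Each camera call takes 0.05 s, during which the arm holds its last target. There are 200 camera calls.

## Working session

There is one attempt and no reset: what is moved stays moved. The work goes in short steps, Python scripts to look and compute and a tool call to move; the robot and the scene stay as the last step left them, time stands still between calls to the robot, and variables do not carry over. Pictures are saved under pics/ and viewed, at most 11 in all, crops included, and the job is handed in when it is done.

Besides the shell and the picture viewer there is one more tool, called after "Emit:" as name(argument=value, ...) on one line, values as JSON. step_arm: Moves the arm, as the interface text tells. Its arguments: {"type":"object","properties":{"increments":{"type":"array"},"force":{"type":"number"}},"required":["increments"]}

```bash
mkdir -p pics
cat > h.py <<'E'
import numpy as np, cv2
from bench import ctrl, grab_frame, job, spot_in
from scipy.spatial.transform import Rotation as R
def cloud(f):
    K=f["camera_matrix"];z=f["z_map"];v,u=np.mgrid[0:400,0:640]
    p=np.stack([(u-K[0,2])/K[0,0]*z,-(v-K[1,2])/K[1,1]*z,-z],-1)
    Rm=np.array(f["rotation"]); Rm=Rm if Rm.shape==(3,3) else R.from_rotvec(Rm).as_matrix()
    w=p@Rm.T+f["xyz"]; w[z==0]=np.nan; return w
def onplane(f,u,v,h):
    K=f["camera_matrix"];Rm=np.array(f["rotation"]); Rm=Rm if Rm.shape==(3,3) else R.from_rotvec(Rm).as_matrix()
    d=Rm@np.array([(u-K[0,2])/K[0,0],-(v-K[1,2])/K[1,1],-1]); o=np.array(f["xyz"]); return o+d*(h-o[2])/d[2]
def save(f,n,crop=None,s=1):
    c=f["color"][:,:,::-1]
    if crop: c=c[crop[1]:crop[3],crop[0]:crop[2]]
    cv2.imwrite("pics/"+n,cv2.resize(c,None,fx=s,fy=s,interpolation=cv2.INTER_CUBIC))
E
python3 - <<'E'
from h import *
s=ctrl.state();print(s["tcp_pos"],R.from_rotvec(s["tcp_rot"]).as_matrix().round(3).tolist(),ctrl.pinch_z)
for n in("top","scene"):
    f=grab_frame(n);save(f,n+"0.png",s=1.25);print(n,f["xyz"],np.shape(f["rotation"]),f.keys())
    w=cloud(f)
    for k in("board","dome_knob","biscuit_center","rest","turner_grip","turner_tip","cup_a_center"):
        for d in spot_in(f,k)[:4]:
            l,t,a,b=d["rect"];u,v=int(l+a/2),int(t+b/2);print(k,round(d["conf"],2),np.round(d["rect"]).tolist(),w[min(v,399),min(u,639)].round(3).tolist())
E
```

```text
[0.2934382  0.57952516 0.2306591 ] [[-0.892, 0.452, -0.001], [0.452, 0.892, -0.001], [0.0, -0.001, -1.0]] 0.0187
top [0.25026613 0.13907852 1.64569212] (3,) dict_keys(['color', 'z_map', 'camera_matrix', 'xyz', 'rotation', 'shot'])
board 0.81 [304.0, 167.0, 64.0, 65.0] [0.53, 0.068, 0.122]
dome_knob 0.87 [306.0, 169.0, 60.0, 58.0] [0.533, 0.068, 0.126]
dome_knob 0.77 [172.0, 230.0, 47.0, 40.0] [0.359, 0.541, 0.08]
biscuit_center 0.69 [384.0, 156.0, 17.0, 21.0] [0.66, -0.136, 0.067]
turner_grip 0.55 [398.0, 194.0, 20.0, 65.0] [0.45, -0.189, 0.047]
turner_tip 0.78 [399.0, 195.0, 20.0, 63.0] [0.45, -0.193, 0.044]
cup_a_center 0.58 [260.0, 144.0, 12.0, 19.0] [0.705, 0.31, 0.068]
scene [-0.04533372 -1.09093516  1.1061372 ] (3,) dict_keys(['color', 'z_map', 'camera_matrix', 'xyz', 'rotation', 'shot'])
board 0.61 [311.0, 230.0, 71.0, 35.0] [0.51, -0.028, 0.069]
board 0.55 [322.0, 282.0, 76.0, 24.0] [0.453, -0.226, 0.069]
dome_knob 0.93 [315.0, 204.0, 65.0, 58.0] [0.523, -0.008, 0.11]
dome_knob 0.24 [324.0, 283.0, 74.0, 24.0] [0.453, -0.225, 0.064]
biscuit_center 0.63 [321.0, 286.0, 74.0, 18.0] [0.448, -0.222, 0.064]
rest 0.62 [323.0, 297.0, 40.0, 22.0] [0.406, -0.206, 0.014]
turner_grip 0.97 [320.0, 284.0, 74.0, 21.0] [0.452, -0.211, 0.055]
turner_tip 0.88 [323.0, 286.0, 71.0, 19.0] [0.448, -0.222, 0.064]
```

View pics/top0.png

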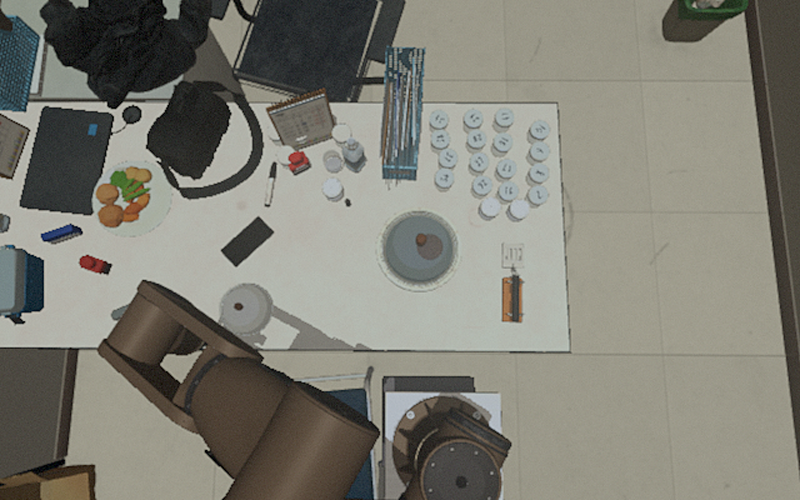

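View pics/scene0.png

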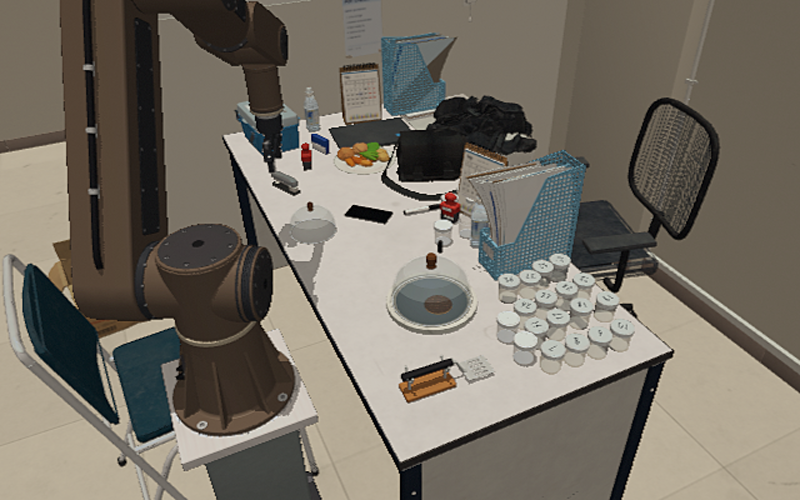

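```bash
cat > m1.py <<'E'
from h import *
for n in("top","scene"):
    f=grab_frame(n);w=cloud(f);c=f["color"].astype(int);hsv=cv2.cvtColor(f["color"],cv2.COLOR_RGB2HSV).astype(int)
    m=(np.hypot(w[...,0]-.52,w[...,1]-.07)<.15)&(abs(w[...,2]-.018)<.012)
    p=w[m];
    if len(p):print(n,"board",cv2.minEnclosingCircle(p[:,:2].astype(np.float32)),len(p))
    # reddish-brown pixels inside the dome box
    d=spot_in(f,"dome_knob")[0]["rect"];l,t,a,b=[int(x) for x in d]
    br=np.zeros(c.shape[:2],np.uint8);br[t:t+b,l:l+a]=(c[t:t+b,l:l+a,0]-c[t:t+b,l:l+a,2]>15)
    k,lab,st,ce=cv2.connectedComponentsWithStats(br)
    for i in range(1,k):
        if st[i,4]>8:print("brown",st[i].tolist(),ce[i].round(1),"as biscuit",onplane(f,*ce[i],.0235)[:2].round(4),"as knob mid",onplane(f,*ce[i],.155)[:2].round(4))
    blk=(c.max(2)<60)&(np.hypot(w[...,0]-.45,w[...,1]+.19)<.12)&(w[...,2]>.035)&(w[...,2]<.085)
    q=w[blk];r=cv2.minAreaRect(q[:,:2].astype(np.float32));print("handle",r,len(q),np.median(q[:,2]))
    v,u=np.nonzero(blk);pp=np.array([onplane(f,a_,b_,.064)[:2] for a_,b_ in zip(u,v)],np.float32);print(" plane",cv2.minAreaRect(pp))
    save(f,n+"c.png",(300,150,430,270) if n=="top" else (290,190,440,340),5 if n=="top" else 4)
E
python3 m1.py
```

```text
top board ((0.5206161141395569, 0.07043570280075073), 0.1497182995080948) 857
brown [188, 243, 6, 5, 26] [190.3 245. ] as biscuit [0.3806 0.5732] as knob mid [0.3701 0.538 ]
handle ((0.4052373766899109, -0.1976819634437561), (0.01629098877310753, 0.12137866020202637), 88.33589172363281) 13 0.06614207819761542
 plane ((0.40507689118385315, -0.19773465394973755), (0.013639162294566631, 0.1206212118268013), 87.96652221679688)
scene board ((0.5237329006195068, 0.06660018116235733), 0.14496317505836487) 772
brown [312, 200, 67, 61, 1061] [346.  219.1] as biscuit [0.6033 0.1531] as knob mid [0.5246 0.002 ]
brown [340, 236, 22, 16, 262] [350.2 243.6] as biscuit [0.5547 0.0281] as knob mid [ 0.4818 -0.1078]
brown [312, 254, 7, 7, 27] [314.  258.1] as biscuit [0.4171 0.0162] as knob mid [ 0.3609 -0.1183]
brown [373, 256, 6, 5, 18] [376.1 258.5] as biscuit [ 0.5951 -0.0741] as knob mid [ 0.5173 -0.1976]
handle ((0.4066641926765442, -0.20097720623016357), (0.02355198934674263, 0.12467917054891586), 87.55633544921875) 257 0.06388448851562956
 plane ((0.4051705598831177, -0.20356759428977966), (0.022687530145049095, 0.12562040984630585), 87.28128051757812)
```

View pics/topc.png

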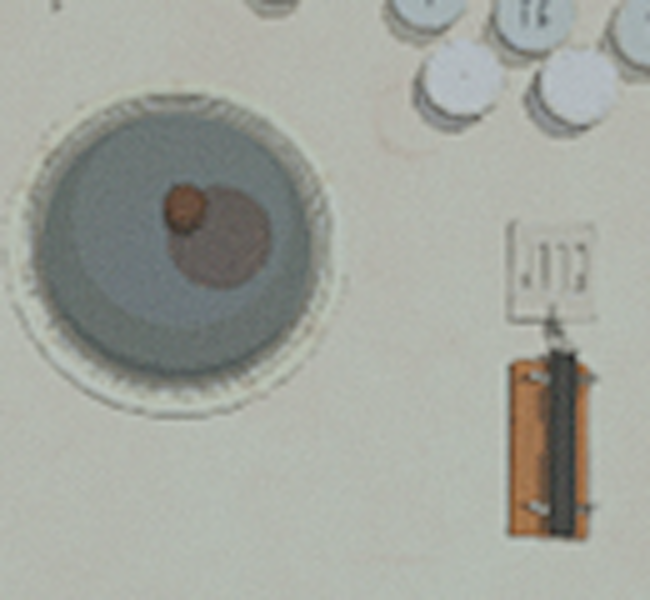

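Run:
```python
from h import *
f=grab_frame("top")
for n,u,v,h in[("board",174.5,253,.012),("rimtop",174.5,253,.018),("biscuit",219,237,.021),("knob",185,207,.160),("handle",563,443,.064),("handle far",563,350,.064),("handle near",563,538,.064),("blade far",552,220,.014),("blade near",552,322,.014),("cup1",460,80,.065),("cup2",575,88,.065),("cup0",272,5,.065),("plinth far",549,360,.014),("plinth near",549,538,.014),("fork",590,379,.069),("fork",530,377,.069),("fork",588,507,.069)]:
    print(n,onplane(f,300+(u-2)/5,150+(v-2)/5,h)[:2].round(4))
f=grab_frame("scene")
print("bisc scene",onplane(f,350.2,243.6,.0225)[:2].round(4), "knob",spot_in(f,"dome_knob")[0])
save(f,"sc.png",(290,190,440,330),4)
```

```text
board [0.5459 0.0649]
rimtop [0.5448 0.0652]
biscuit [0.5561 0.0334]
knob [0.5499 0.0646]
handle [ 0.4057 -0.1984]
handle far [ 0.4699 -0.2007]
handle near [ 0.341  -0.1962]
blade far [ 0.5712 -0.2068]
blade near [ 0.497  -0.2043]
cup1 [ 0.6616 -0.1346]
cup2 [ 0.6562 -0.2154]
cup0 [ 0.7159 -0.0025]
plinth far [ 0.4696 -0.2012]
plinth near [ 0.3438 -0.197 ]
fork [ 0.4493 -0.2174]
fork [ 0.4504 -0.1763]
fork [ 0.3618 -0.2128]
bisc scene [0.5552 0.029 ] knob {'rect': [314.2, 200.7, 63.3, 62.4], 'conf': 0.89}
```

View pics/sc.png

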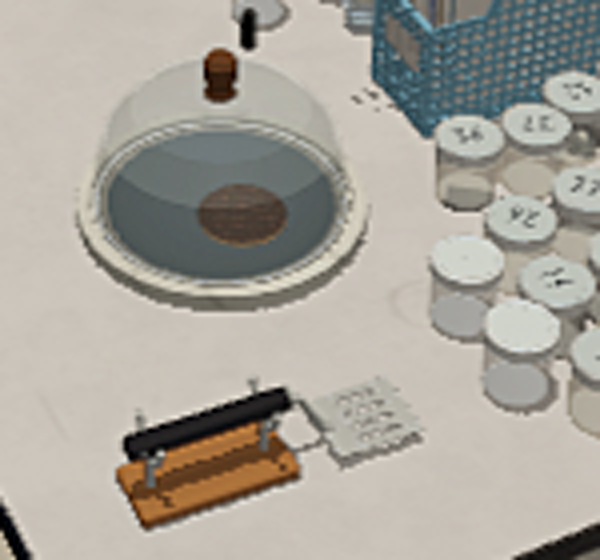

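```bash
cat > plan.py <<'E'
# usage: plan.py "x y z xang claw [step_mm]" ... -> tool-axis rows from the measured pose
import sys; from h import *
s=ctrl.state();p=np.array(s["tcp_pos"]);a=R.from_rotvec(s["tcp_rot"]).as_matrix()[:,0];th=np.degrees(np.arctan2(a[1],a[0]))
print("now",p.round(4),round(th,1),"t",round(s["clock"],2),"F",np.round(s["wrist_force"],1),"w",round(s["width"],3),"g",round(s["grasp_force"],1))
rows=[]
for arg in sys.argv[1:]:
    g=[float(x) for x in arg.split()];st=g[5]/1e3 if len(g)>5 else .05
    q=np.array(g[:3]);dth=g[3]-th;n=max(1,int(np.ceil(np.linalg.norm(q-p)/st-.02)),int(np.ceil(abs(dth)/10)))
    p0,t0=p.copy(),th
    for i in range(1,n+1):
        d=p0+(q-p0)*i/n-p;c,sn=np.cos(np.radians(th)),np.sin(np.radians(th))
        tx=round(c*d[0]+sn*d[1],3);ty=round(sn*d[0]-c*d[1],3);tz=round(-d[2],3);tw=round(-(t0+dth*i/n-th),1)
        rows.append([tx,ty,tz,tw,g[4]])
        p=p+np.array([c*tx+sn*ty,sn*tx-c*ty,-tz]);th-=tw
while len(rows)%5:rows.append([0,0,0,0,rows[-1][4]])
for i in range(0,len(rows),5):print(rows[i:i+5])
E
python3 plan.py "0.45 0.3 0.25 110 -1 55" "0.549 0.065 0.2 90 -1" "0.549 0.065 0.134 90 -1 35"
```

```text
now [0.2937 0.5799 0.2313] 153.1 t 1.15 F [ 0.2  0.3 -0.5] w 1.003 g 0.0
[[np.float64(-0.044), np.float64(-0.03), np.float64(-0.003), np.float64(7.2), -1.0], [np.float64(-0.048), np.float64(-0.024), np.float64(-0.003), np.float64(7.2), -1.0], [np.float64(-0.05), np.float64(-0.018), np.float64(-0.003), np.float64(7.2), -1.0], [np.float64(-0.052), np.float64(-0.011), np.float64(-0.003), np.float64(7.2), -1.0], [np.float64(-0.054), np.float64(-0.005), np.float64(-0.004), np.float64(7.1), -1.0]]
[[np.float64(-0.053), np.float64(0.002), np.float64(-0.003), np.float64(7.2), -1.0], [np.float64(-0.042), np.float64(0.002), np.float64(0.008), np.float64(3.3), -1.0], [np.float64(-0.043), np.float64(0.005), np.float64(0.009), np.float64(3.4), -1.0], [np.float64(-0.042), np.float64(0.007), np.float64(0.008), np.float64(3.3), -1.0], [np.float64(-0.041), np.float64(0.009), np.float64(0.009), np.float64(3.4), -1.0]]
[[np.float64(-0.041), np.float64(0.012), np.float64(0.008), np.float64(3.3), -1.0], [np.float64(-0.04), np.float64(0.014), np.float64(0.008), np.float64(3.3), -1.0], [np.float64(-0.0), np.float64(0.0), np.float64(0.033), np.float64(0.0), -1.0], [np.float64(-0.0), np.float64(0.0), np.float64(0.033), np.float64(0.0), -1.0], [0, 0, 0, 0, -1.0]]
```

Emit:
step_arm(increments=[[[-0.044,-0.03,-0.003,7.2,-1],[-0.048,-0.024,-0.003,7.2,-1],[-0.05,-0.018,-0.003,7.2,-1],[-0.052,-0.011,-0.003,7.2,-1],[-0.054,-0.005,-0.004,7.1,-1]]], force=60)

```text
clock: 1.78
tcp_pos: [0.4247, 0.3449, 0.2475]
tcp_rot: [1.641, 2.679, 0.001]
wrist_force: [1.2, 0.1, 0.0]
width: 0.999
grasp_force: 0.0
```

Emit:
step_arm(increments=[[[-0.053,0.002,-0.003,7.2,-1],[-0.042,0.002,0.008,3.3,-1],[-0.043,0.005,0.009,3.4,-1],[-0.042,0.007,0.008,3.3,-1],[-0.041,0.009,0.009,3.4,-1]]])

```text
clock: 2.4
tcp_pos: [0.5166, 0.1422, 0.2163]
tcp_rot: [2.091, 2.344, 0.001]
wrist_force: [1.0, 0.4, 0.7]
width: 1.002
grasp_force: 0.0
```

Emit:
step_arm(increments=[[[-0.041,0.012,0.008,3.3,-1],[-0.04,0.014,0.008,3.3,-1],[0,0,0,0,-1],[0,0,0,0,-1],[0,0,0,0,-1]]])

```text
clock: 3.02
tcp_pos: [0.5487, 0.066, 0.2005]
tcp_rot: [2.219, 2.224, 0.0]
wrist_force: [0.3, 0.3, -0.5]
width: 0.998
grasp_force: 0.0
```

```bash
sed -i 's/tx=round(c\*d\[0\]+sn\*d\[1\],3);ty=round(sn\*d\[0\]-c\*d\[1\],3);tz=round(-d\[2\],3);tw=round(-(t0+dth\*i\/n-th),1)/tx,ty,tz=[float(round(v,3)) for v in (c*d[0]+sn*d[1],sn*d[0]-c*d[1],-d[2])];tw=float(round(-(t0+dth*i\/n-th),1))/' plan.py
python3 - <<'E'
from h import *
f=grab_frame("wrist");save(f,"w0.png");w=cloud(f);c=f["color"].astype(int)
m=(w[...,2]>.158)&(w[...,2]<.175)&(c[...,0]-c[...,2]>20)
print(m.sum(),np.nanmedian(w[m],0), (np.nanmin(w[m],0)+np.nanmax(w[m],0))/2) if m.any() else print("none")
E
python3 plan.py "0.549 0.065 0.134 90 -1 35"
```

```text
none
now [0.5487 0.0661 0.2005] 90.1 t 3.08 F [ 0.5 -0.1 -0.1] w 1.0 g 0.0
[[-0.001, 0.0, 0.033, 0.1, -1.0], [-0.0, 0.0, 0.034, 0.0, -1.0], [0, 0, 0, 0, -1.0], [0, 0, 0, 0, -1.0], [0, 0, 0, 0, -1.0]]
```

View pics/w0.png

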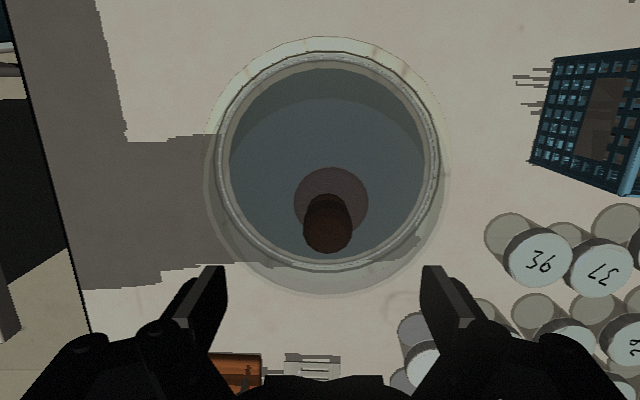

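Run:
```python
from h import *
f=grab_frame("wrist");print(onplane(f,327,228,.166),f["xyz"]);w=cloud(f);print(w[225:232:3,327])
```

```text
[0.55081407 0.07116343 0.166     ] [0.54832698 0.14815059 0.34348413]
[[0.55080703 0.07294029 0.16583305]
 [0.55082183 0.07092318 0.16544615]
 [0.55081734 0.06949908 0.16643801]]
```

Emit:
step_arm(increments=[[[0.003,0.002,0.033,0,-1],[0,0,0.034,0,-1],[0,0,0,0,1],[0,0,0,0,1],[0,0,0,0,1]]])

```text
clock: 3.75
tcp_pos: [0.5518, 0.0683, 0.1347]
tcp_rot: [2.219, 2.221, 0.002]
wrist_force: [0.3, 0.6, 0.0]
width: 0.375
grasp_force: 0.0
```

Emit:
step_arm(increments=[[[0,0,0,0,1],[0,0,0,0,1],[0,0,-0.005,0,1],[0,0,-0.01,0,1],[0,0,-0.01,0,1]]])

```text
clock: 4.38
tcp_pos: [0.551, 0.0681, 0.1592]
tcp_rot: [2.221, 2.222, 0.0]
wrist_force: [0.4, 0.5, -4.4]
width: 0.329
grasp_force: 59.5
```

```bash
python3 plan.py "0.55 0.07 0.19 90 1 25" "0.475 0.33 0.19 90 1 40" "0.475 0.33 0.13 90 1 30"
```

```text
now [0.551  0.0681 0.1592] 90.0 t 4.38 F [ 0.4  0.5 -4.4] w 0.329 g 59.5
[[0.001, -0.001, -0.015, 0.0, 1.0], [0.001, -0.0, -0.016, 0.0, 1.0], [0.037, -0.011, 0.0, 0.0, 1.0], [0.037, -0.01, 0.0, 0.0, 1.0], [0.037, -0.011, 0.0, 0.0, 1.0]]
[[0.038, -0.011, 0.0, 0.0, 1.0], [0.037, -0.01, 0.0, 0.0, 1.0], [0.037, -0.011, 0.0, 0.0, 1.0], [0.037, -0.011, 0.0, 0.0, 1.0], [-0.0, 0.0, 0.03, 0.0, 1.0]]
[[-0.0, 0.0, 0.03, 0.0, 1.0], [0, 0, 0, 0, 1.0], [0, 0, 0, 0, 1.0], [0, 0, 0, 0, 1.0], [0, 0, 0, 0, 1.0]]
```

Emit:
step_arm(increments=[[[0,0,-0.015,0,1],[0.005,-0.001,-0.016,0,1],[0.02,-0.006,0,0,1],[0.035,-0.01,0,0,1],[0.045,-0.013,0,0,1]]])

```text
clock: 5.0
tcp_pos: [0.52, 0.1746, 0.1892]
tcp_rot: [-2.222, -2.221, 0.0]
wrist_force: [0.8, 0.3, -4.4]
width: 0.322
grasp_force: 59.5
```

Emit:
step_arm(increments=[[[0.045,-0.013,0,0,1],[0.045,-0.013,0,0,1],[0.035,-0.01,0,0,1],[0.022,-0.007,0,0,1],[0.01,-0.003,0.01,0,1]]])

```text
clock: 5.62
tcp_pos: [0.4738, 0.3321, 0.1793]
tcp_rot: [2.219, 2.224, 0.002]
wrist_force: [0.0, -0.2, -4.3]
width: 0.326
grasp_force: 59.5
```

Emit:
step_arm(increments=[[[0,0,0.02,0,1],[0,0,0.02,0,1],[0,0,0.008,0,1],[0,0,0.004,0,1],[0,0,0,0,1]]])

```text
clock: 6.25
tcp_pos: [0.4749, 0.33, 0.1274]
tcp_rot: [2.221, 2.222, 0.0]
wrist_force: [-0.0, 0.7, -3.4]
width: 0.326
grasp_force: 59.7
```

```bash
python3 plan.py "0.475 0.33 0.123 90 1"
```

```text
now [0.4749 0.33   0.1274] 90.0 t 6.25 F [-0.   0.7 -3.4] w 0.326 g 59.7
[[-0.0, 0.0, 0.004, 0.0, 1.0], [0, 0, 0, 0, 1.0], [0, 0, 0, 0, 1.0], [0, 0, 0, 0, 1.0], [0, 0, 0, 0, 1.0]]
```

Emit:
step_arm(increments=[[[0,0,0.002,0,1],[0,0,0.002,0,1],[0,0,0.001,0,1],[0,0,0,0,1],[0,0,0,0,1]]])

```text
clock: 6.88
tcp_pos: [0.4748, 0.3301, 0.1228]
tcp_rot: [2.221, 2.222, 0.001]
wrist_force: [-4.4, -0.9, 6.2]
width: 0.326
grasp_force: 60.7
```

Emit:
step_arm(increments=[[[0,0,0,0,-1],[0,0,0,0,-1],[0,0,0,0,-1],[0,0,-0.02,0,-1],[0,0,-0.05,0,-1]]])

```text
clock: 7.5
tcp_pos: [0.4735, 0.3293, 0.1912]
tcp_rot: [-2.22, -2.222, 0.007]
wrist_force: [1.0, 0.3, 0.9]
width: 1.003
grasp_force: 0.0
```

```bash
python3 plan.py "0.48 0.2 0.21 64 -1 55" "0.48 -0.04 0.2 25 -1 55" "0.406 -0.199 0.14 -2 -1 55"
```

```text
now [0.4735 0.3293 0.1912] 90.0 t 7.5 F [1.  0.3 0.9] w 1.003 g 0.0
[[-0.043, 0.002, -0.006, 8.7, -1.0], [-0.042, 0.009, -0.007, 8.7, -1.0], [-0.041, 0.015, -0.006, 8.6, -1.0], [-0.043, 0.021, 0.002, 7.8, -1.0], [-0.04, 0.027, 0.002, 7.8, -1.0]]
[[-0.036, 0.031, 0.002, 7.8, -1.0], [-0.031, 0.037, 0.002, 7.8, -1.0], [-0.026, 0.04, 0.002, 7.8, -1.0], [-0.034, 0.028, 0.015, 6.8, -1.0], [-0.03, 0.032, 0.015, 6.7, -1.0]]
[[-0.026, 0.035, 0.015, 6.8, -1.0], [-0.022, 0.039, 0.015, 6.7, -1.0], [0, 0, 0, 0, -1.0], [0, 0, 0, 0, -1.0], [0, 0, 0, 0, -1.0]]
```

Emit:
step_arm(increments=[[[-0.043,0.002,-0.006,8.7,-1],[-0.042,0.009,-0.007,8.7,-1],[-0.041,0.015,-0.006,8.6,-1],[-0.043,0.021,0.002,7.8,-1],[-0.04,0.027,0.002,7.8,-1]]])

```text
clock: 8.12
tcp_pos: [0.4817, 0.1031, 0.2075]
tcp_rot: [2.868, 1.283, 0.001]
wrist_force: [0.2, -0.2, 0.1]
width: 0.997
grasp_force: 0.0
```

Emit:
step_arm(increments=[[[-0.036,0.031,0.002,7.8,-1],[-0.031,0.037,0.002,7.8,-1],[-0.026,0.04,0.002,7.8,-1],[-0.034,0.028,0.015,6.8,-1],[-0.03,0.032,0.015,6.7,-1]]])

```text
clock: 8.75
tcp_pos: [0.4436, -0.1199, 0.1711]
tcp_rot: [3.126, 0.31, 0.001]
wrist_force: [0.5, -0.5, 0.1]
width: 1.0
grasp_force: 0.0
```

Emit:
step_arm(increments=[[[-0.026,0.035,0.015,6.8,-1],[-0.022,0.039,0.015,6.7,-1],[0,0,0,0,-1],[0,0,0,0,-1],[0,0,0,0,-1]]])

```text
clock: 9.38
tcp_pos: [0.4075, -0.1981, 0.1417]
tcp_rot: [3.141, -0.051, 0.001]
wrist_force: [0.7, 0.7, 0.4]
width: 1.001
grasp_force: 0.0
```

```bash
python3 - <<'E'
from h import *
f=grab_frame("wrist");save(f,"w1.png");w=cloud(f);c=f["color"].astype(int)
m=(w[...,2]>.058)&(w[...,2]<.075)&(c.max(2)<90)&(np.hypot(w[...,0]-.42,w[...,1]+.2)<.12)
r=cv2.minAreaRect(w[m][:,:2].astype(np.float32));print("handle",m.sum(),r,w[m].mean(0))
f=grab_frame("top");save(f,"t1.png",(280,150,430,270),5);w=cloud(f);c=f["color"].astype(int)
# biscuit without dome
sub=(np.hypot(w[...,0]-.55,w[...,1]-.04)<.09)&(c[...,0]-c[...,2]>12)&(w[...,2]<.04)
k,lab,st,ce=cv2.connectedComponentsWithStats(sub.astype(np.uint8))
for i in range(1,k):
    if st[i,4]>50:print("bisc",st[i],onplane(f,*ce[i],.0225),np.nanmedian(w[lab==i],0))
E
python3 plan.py "0.406 -0.199 0.14 -2 -1 55"
```

```text
handle 5031 ((0.41132038831710815, -0.19843964278697968), (0.047369200736284256, 0.13650628924369812), 87.5358657836914) [ 0.41507992 -0.19860339  0.06533406]
bisc [334 187  20  21 317] [0.5555911  0.03345627 0.0225    ] [0.5552368  0.03465822 0.02327913]
now [ 0.4074 -0.1981  0.1416] -1.9 t 9.47 F [0.8 0.5 0.2] w 0.998 g 0.0
[[-0.001, 0.001, 0.002, 0.1, -1.0], [0, 0, 0, 0, -1.0], [0, 0, 0, 0, -1.0], [0, 0, 0, 0, -1.0], [0, 0, 0, 0, -1.0]]
```

View pics/w1.png

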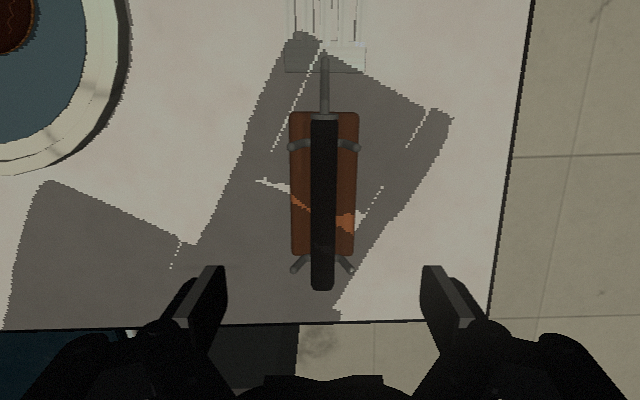

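Run:
```python
from h import *
f=grab_frame("wrist")
for u,v,h in[(323,120,.066),(322.5,278,.066),(322,290,.060),(327,148,.064),(322,265,.069),(290,148,.069),(358,148,.069)]:print(u,v,onplane(f,u,v,h).round(4))
w=cloud(f);print(w[110:130:3,323].round(3).tolist());print(w[270:296:4,322].round(3).tolist())
```

```text
323 120 [ 0.4689 -0.2002  0.066 ]
322.5 278 [ 0.3549 -0.196   0.066 ]
322 290 [ 0.3407 -0.1952  0.06  ]
327 148 [ 0.4507 -0.2022  0.064 ]
322 265 [ 0.3675 -0.1961  0.069 ]
290 148 [ 0.4524 -0.1786  0.069 ]
358 148 [ 0.451 -0.222  0.069]
[[0.475, -0.2, 0.06], [0.473, -0.2, 0.062], [0.472, -0.2, 0.068], [0.47, -0.2, 0.068], [0.468, -0.2, 0.066], [0.466, -0.2, 0.067], [0.464, -0.2, 0.067]]
[[0.361, -0.196, 0.066], [0.359, -0.196, 0.067], [0.356, -0.196, 0.067], [0.352, -0.196, 0.066], [0.348, -0.195, 0.066], [0.343, -0.195, 0.064], [0.296, -0.193, -0.0]]
```

Emit:
step_arm(increments=[[[0,0,0.035,0,-1],[0,0,0.04,0,-1],[0,0,0.027,0,-1],[0,0,0,0,1],[0,0,0,0,1]]], force=60)

```text
clock: 10.15
tcp_pos: [0.4073, -0.1987, 0.0401]
tcp_rot: [3.141, -0.053, 0.001]
wrist_force: [0.0, 0.2, -0.3]
width: 0.602
grasp_force: 0.0
```

Emit:
step_arm(increments=[[[0,0,0,0,1],[0,0,0,0,1],[0,0,0,0,1],[0,0,-0.015,0,1],[0,0,-0.03,0,1]]])

```text
clock: 10.78
tcp_pos: [0.4063, -0.1985, 0.0846]
tcp_rot: [-3.14, 0.054, 0.002]
wrist_force: [0.4, -0.5, -1.6]
width: 0.194
grasp_force: 59.0
```

```bash
python3 plan.py "0.43 -0.21 0.12 10 1 45" "0.5705 -0.242 0.12 95 1 45" "0.5705 -0.242 0.034 95 1 35"
```

```text
now [ 0.4063 -0.1985  0.0846] -2.0 t 10.78 F [ 0.4 -0.5 -1.6] w 0.194 g 59.0
[[0.012, 0.005, -0.018, -6.0, 1.0], [0.011, 0.007, -0.017, -6.0, 1.0], [0.015, 0.006, -0.0, -9.4, 1.0], [0.013, 0.009, -0.0, -9.5, 1.0], [0.012, 0.01, -0.0, -9.4, 1.0]]
[[0.01, 0.013, -0.0, -9.5, 1.0], [0.008, 0.014, -0.0, -9.4, 1.0], [0.006, 0.015, -0.0, -9.4, 1.0], [0.003, 0.016, -0.0, -9.5, 1.0], [-0.0, 0.016, -0.0, -9.4, 1.0]]
[[-0.002, 0.016, -0.0, -9.5, 1.0], [-0.0, -0.0, 0.029, 0.0, 1.0], [-0.0, -0.0, 0.028, 0.0, 1.0], [-0.0, -0.0, 0.029, 0.0, 1.0], [0, 0, 0, 0, 1.0]]
```

Emit:
step_arm(increments=[[[0.012,0.005,-0.018,-6,1],[0.011,0.007,-0.017,-6,1],[0.015,0.006,0,-9.4,1],[0.013,0.009,0,-9.5,1],[0.012,0.01,0,-9.4,1]]])

```text
clock: 11.4
tcp_pos: [0.4771, -0.2209, 0.1199]
tcp_rot: [2.964, 1.039, 0.001]
wrist_force: [-0.2, -0.6, 0.0]
width: 0.198
grasp_force: 59.1
```

Emit:
step_arm(increments=[[[0.01,0.013,0,-9.5,1],[0.008,0.014,0,-9.4,1],[0.006,0.015,0,-9.4,1],[0.003,0.016,0,-9.5,1],[0,0.016,0,-9.4,1]]])

```text
clock: 12.02
tcp_pos: [0.5559, -0.2388, 0.1198]
tcp_rot: [2.3, 2.139, 0.0]
wrist_force: [0.3, -0.5, -0.9]
width: 0.2
grasp_force: 59.1
```

Emit:
step_arm(increments=[[[-0.002,0.016,0,-9.5,1],[0,0,0.029,0,1],[0,0,0.028,0,1],[0,0,0.029,0,1],[0,0,0,0,1]]])

```text
clock: 12.65
tcp_pos: [0.5699, -0.2413, 0.032]
tcp_rot: [-2.12, -2.315, 0.002]
wrist_force: [0.4, 0.6, -1.0]
width: 0.196
grasp_force: 59.1
```

```bash
python3 plan.py "0.5705 -0.242 0.034 95 1"
python3 - <<'E'
from h import *
f=grab_frame("wrist");save(f,"w2.png")
E
```

```text
now [ 0.5699 -0.2413  0.032 ] 95.0 t 12.65 F [ 0.4  0.6 -1. ] w 0.196 g 59.1
[[-0.001, 0.001, -0.002, 0.0, 1.0], [0, 0, 0, 0, 1.0], [0, 0, 0, 0, 1.0], [0, 0, 0, 0, 1.0], [0, 0, 0, 0, 1.0]]
```

View pics/w2.png

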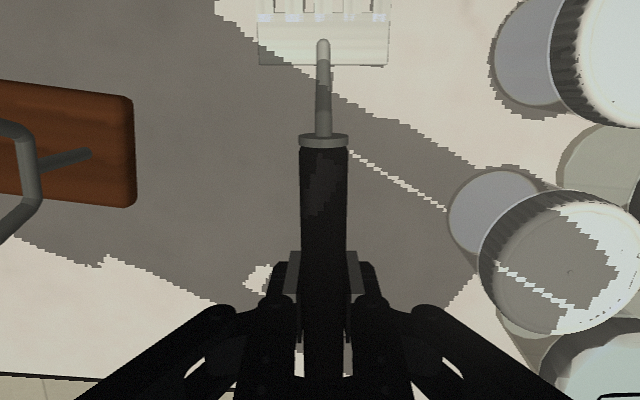

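Emit:
step_arm(increments=[[[0.005,0,0,0,1],[0.006,0,0,0,1],[0.004,0,0,0,1],[0.002,0,0,0,1],[0.002,0,0,0,1]]], force=20)

```text
clock: 13.32
tcp_pos: [0.5697, -0.2229, 0.0334]
tcp_rot: [2.121, 2.317, 0.0]
wrist_force: [0.2, 0.3, -0.5]
width: 0.202
grasp_force: 59.1
```

Emit:
step_arm(increments=[[[0.001,0,0,0,1],[0.001,0,0,0,1],[0.001,0,0,0,1],[0,0,0,0,1],[0,0,0,0,1]]])

```text
clock: 13.95
tcp_pos: [0.5701, -0.2213, 0.0337]
tcp_rot: [2.12, 2.315, -0.0]
wrist_force: [-0.3, -10.0, 1.3]
width: 0.199
grasp_force: 59.4
```

```bash
cat > pitch.py <<'E'
from h import *
# pitch of the handle from wrist depth: top surface in the column band around the handle, in the tool's frame
f=grab_frame("wrist");w=cloud(f);s=ctrl.state();Rm=R.from_rotvec(s["tcp_rot"]).as_matrix();p=(w-np.array(s["tcp_pos"]))@Rm
c=f["color"].max(2)
m=(abs(p[...,1])<.006)&(p[...,0]>.005)&(p[...,0]<.062)&(p[...,2]<.0)&(p[...,2]>-.07)
a=np.polyfit(p[m][:,0],p[m][:,2],1);print("handle pts",m.sum(),"nose-down deg",round(np.degrees(np.arctan(a[0])),2))
m=(abs(p[...,1])<.028)&(p[...,0]>.08)&(p[...,0]<.17)&(p[...,2]>.005)&(p[...,2]<.08)
b=p[m]; print("fwd pts",len(b)); 
if len(b)>20:
    for x in np.arange(.08,.17,.01):
        q=b[abs(b[:,0]-x)<.005]
        if len(q):print(round(x,2),len(q),"z below tcp, top-most",np.round(np.percentile(q[:,2],[2,50]),4))
print("F",np.round(s["wrist_force"],1),s["tcp_pos"],s["width"],s["grasp_force"])
E
python3 pitch.py
```

```text
handle pts 4532 nose-down deg 0.46
fwd pts 10728
0.08 1133 z below tcp, top-most [0.0059 0.0335]
0.09 2682 z below tcp, top-most [0.0104 0.0282]
0.1 2900 z below tcp, top-most [0.0233 0.0268]
0.11 2960 z below tcp, top-most [0.0254 0.0269]
0.12 1053 z below tcp, top-most [0.0257 0.0278]
F [ -0.  -10.2   0.8] [ 0.57010441 -0.22130006  0.03370567] 0.19413734497280222 59.37520980834961
```

Emit:
step_arm(increments=[[[0.001,0,-0.003,0,1],[0.001,0,-0.003,0,1],[0.001,0,-0.003,0,1],[0,0,0,0,1],[0,0,0,0,1]]], force=20)

```text
clock: 14.62
tcp_pos: [0.5698, -0.2181, 0.0426]
tcp_rot: [2.12, 2.315, 0.0]
wrist_force: [1.3, -8.4, -0.3]
width: 0.198
grasp_force: 59.1
```

```bash
python3 pitch.py
```

```text
handle pts 4478 nose-down deg 3.45
fwd pts 10503
0.08 1102 z below tcp, top-most [0.0068 0.0423]
0.09 2599 z below tcp, top-most [0.0195 0.032 ]
0.1 2706 z below tcp, top-most [0.0302 0.0322]
0.11 2666 z below tcp, top-most [0.0314 0.0329]
0.12 1430 z below tcp, top-most [0.0319 0.0341]
F [ 0.  -7.8 -0.5] [ 0.56976836 -0.21814468  0.04261577] 0.2002048468167515 59.09126400947571
```

Emit:
step_arm(increments=[[[0.0015,0,-0.004,0,1],[0.0015,0,-0.004,0,1],[0.0015,0,-0.004,0,1],[0.0015,0,-0.004,0,1],[0.0015,0,-0.004,0,1]]])

```text
clock: 15.3
tcp_pos: [0.5688, -0.2103, 0.0625]
tcp_rot: [2.121, 2.316, -0.0]
wrist_force: [-0.0, -5.5, -1.7]
width: 0.198
grasp_force: 58.8
```

```bash
python3 pitch.py
```

```text
handle pts 4425 nose-down deg 9.51
fwd pts 9841
0.08 1047 z below tcp, top-most [0.0286 0.0415]
0.09 2240 z below tcp, top-most [0.0389 0.0427]
0.1 2201 z below tcp, top-most [0.0427 0.0444]
0.11 2355 z below tcp, top-most [0.0446 0.0467]
0.12 1976 z below tcp, top-most [0.0462 0.0484]
0.13 22 z below tcp, top-most [0.0627 0.0635]
F [ 0.3 -5.  -1.2] [ 0.56898369 -0.21018598  0.06298501] 0.1932887477827759 58.84847044944763
```

Emit:
step_arm(increments=[[[0.001,0,-0.003,0,1],[0.001,0,-0.003,0,1],[-0.003,0,0,0,1],[-0.003,0,-0.015,0,1],[0,0,-0.015,0,1]]], force=100)

```text
clock: 15.98
tcp_pos: [0.5688, -0.2137, 0.0994]
tcp_rot: [-2.122, -2.317, -0.0]
wrist_force: [0.5, 1.1, -1.7]
width: 0.185
grasp_force: 99.4
```

```bash
python3 pitch.py
python3 - <<'E'
from h import *
# tip seen from the scene and top cameras: steel-blade edge in space
for n in("scene","top"):
    f=grab_frame(n);w=cloud(f);s=ctrl.state();Rm=R.from_rotvec(s["tcp_rot"]).as_matrix();p=(w-np.array(s["tcp_pos"]))@Rm
    m=(abs(p[...,1])<.034)&(p[...,0]>.06)&(p[...,0]<.2)&(w[...,2]>.024)&(w[...,2]<.075)
    q=p[m];print(n,len(q))
    if len(q)>10:print(np.percentile(q[:,0],[1,50,98,100]).round(4)); t=q[q[:,0]>np.percentile(q[:,0],98)-.006];print("tip tool xyz",t.mean(0).round(4),"ymin/max",q[:,1].min().round(3),q[:,1].max().round(3),np.polyfit(q[:,0],q[:,2],1))
E
```

```text
handle pts 4395 nose-down deg 9.38
fwd pts 8143
0.08 856 z below tcp, top-most [0.0283 0.0428]
0.09 2293 z below tcp, top-most [0.04  0.044]
0.1 2177 z below tcp, top-most [0.0439 0.0457]
0.11 1588 z below tcp, top-most [0.0457 0.0474]
0.12 1229 z below tcp, top-most [0.0472 0.0488]
F [ 1.2 -0.   1.4] [ 0.56980617 -0.21403513  0.10141974] 0.189326302019487 99.47017908096313
scene 206
[0.0767 0.1143 0.1466 0.1519]
tip tool xyz [0.1442 0.0017 0.0511] ymin/max -0.031 0.033 [0.18853988 0.02454791]
top 0
```

Emit:
step_arm(increments=[[[0.01,0.003,0,0,1],[0.016,0.004,0.006,0,1],[0.014,0,0.01,0,1],[0.006,0,0.008,0,1],[0,0,0,0,1]]])

```text
clock: 16.75
tcp_pos: [0.571, -0.1662, 0.0732]
tcp_rot: [-2.119, -2.317, 0.001]
wrist_force: [-0.3, -0.6, -1.7]
width: 0.188
grasp_force: 99.5
```

```bash
cat > tip.py <<'E'
from h import *
s=ctrl.state();Rm=R.from_rotvec(s["tcp_rot"]).as_matrix();t=np.array(s["tcp_pos"])
print("tcp",t.round(4),"F",np.round(s["wrist_force"],1),"clock",s["clock"])
b=np.array([.5555,.0335,.0235])
print("calc tip world",(t+Rm@[.1515,0,.0544]).round(4),"bisc in tool rel tip",((b-t)@Rm-[.1515,0,.0544]).round(4))
for n in("scene","top"):
    f=grab_frame(n);w=cloud(f);p=(w-t)@Rm;c=f["color"].astype(int)
    m=(abs(p[...,1])<.034)&(p[...,0]>.06)&(p[...,0]<.17)&(w[...,2]>.0205)&(w[...,2]<.075)&(abs(c[...,0]-c[...,2])<14)
    q=p[m]
    if len(q)>10:tt=q[q[:,0]>np.percentile(q[:,0],97)-.006];print(n,len(q),"blade front tool x",np.percentile(q[:,0],[97,99]).round(4),"tip",tt.mean(0).round(4),"slope",np.degrees(np.arctan(np.polyfit(q[:,0],q[:,2],1)[0])).round(1),"y",np.percentile(q[:,1],[3,97]).round(3))
    k=(np.hypot(w[...,0]-.55,w[...,1]-.06)<.1)&(c[...,0]-c[...,2]>12)&(w[...,2]<.09)&(w[...,2]>.005)
    k=cv2.morphologyEx(k.astype(np.uint8),cv2.MORPH_OPEN,np.ones((2,2)));nn,lab,st,ce=cv2.connectedComponentsWithStats(k)
    for i in range(1,nn):
        if st[i,4]>40:print(n,"bisc",st[i].tolist(),onplane(f,*ce[i],.0225)[:2].round(4),"med",np.nanmedian(w[lab==i],0).round(4),"zrange",np.nanpercentile(w[lab==i][:,2],[5,95]).round(4),"rgb",c[lab==i].mean(0).round(),"area",st[i,4])
E
python3 tip.py
```

```text
tcp [ 0.571  -0.1662  0.0732] F [-0.3 -0.6 -1.7] clock 16.75
calc tip world [ 0.5575 -0.0153  0.0189] bisc in tool rel tip [ 0.0488  0.0024 -0.0045]
scene 137 blade front tool x [0.1413 0.1464] tip [0.1406 0.0056 0.0509] slope 16.0 y [-0.028  0.027]
scene bisc [341, 237, 21, 16, 274] [0.5552 0.0239] med [0.5548 0.0242 0.0226] zrange [0.0132 0.0271] rgb [82. 50. 32.] area 274
```

Run:
```python
from h import *
f=grab_frame("scene");save(f,"s3.png",(310,205,410,290),7)
K=f["camera_matrix"];Rm=R.from_rotvec(f["rotation"]).as_matrix()
for P in([.5575,-.0153,.0189],[.5555,.0335,.0235],[.546,.0655,.018]):
    q=Rm.T@(np.array(P)-f["xyz"]);u=K[0,2]+K[0,0]*q[0]/-q[2];v=K[1,2]-K[1,1]*q[1]/-q[2];print(P,((u-310)*7,(v-205)*7))
```

```text
[0.5575, -0.0153, 0.0189] (np.float64(329.4177543800706), np.float64(329.8256339626635))
[0.5555, 0.0335, 0.0235] (np.float64(277.50161750492146), np.float64(262.90663772683376))
[0.546, 0.0655, 0.018] (np.float64(229.37152421330404), np.float64(238.80933676566818))
```

View pics/s3.png

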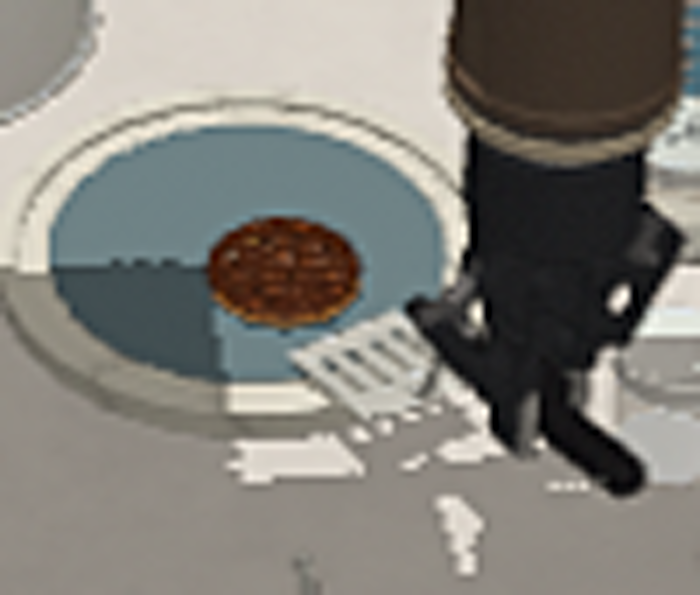

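Emit:
step_arm(increments=[[[0.003,0.001,0.001,0,1],[0.003,0.001,0.0015,0,1],[0.002,0,0.0015,0,1],[0,0,0.001,0,1],[0,0,0,0,1]]])

```text
clock: 17.52
tcp_pos: [0.5729, -0.159, 0.0692]
tcp_rot: [-2.121, -2.317, 0.0]
wrist_force: [-0.4, 0.4, -0.6]
width: 0.187
grasp_force: 99.5
```

```bash
python3 tip.py; python3 pitch.py|head -1
```

```text
tcp [ 0.5729 -0.159   0.0692] F [-0.4  0.4 -0.6] clock 17.525
calc tip world [ 0.5596 -0.008   0.0148] bisc in tool rel tip [ 0.0417 -0.0004 -0.0087]
scene 90 blade front tool x [0.1316 0.1451] tip [0.1345 0.0031 0.0477] slope 17.0 y [-0.028  0.022]
scene bisc [341, 237, 21, 16, 275] [0.5552 0.0238] med [0.556  0.0238 0.0227] zrange [0.0133 0.027 ] rgb [82. 49. 32.] area 275
handle pts 4412 nose-down deg 9.42
```

Emit:
step_arm(increments=[[[0,0,0.001,0,1],[0,0,0,0,1],[0,0,0,0,1],[0,0,0,0,1],[0,0,0,0,1]]])

```text
clock: 18.3
tcp_pos: [0.573, -0.159, 0.0683]
tcp_rot: [2.122, 2.317, -0.0]
wrist_force: [-0.4, 1.0, -1.0]
width: 0.188
grasp_force: 99.5
```

Emit:
step_arm(increments=[[[0,0,0.001,0,1],[0,0,0,0,1],[0,0,0,0,1],[0,0,0,0,1],[0,0,0,0,1]]])

```text
clock: 18.92
tcp_pos: [0.573, -0.159, 0.0673]
tcp_rot: [2.122, 2.317, 0.0]
wrist_force: [0.6, 0.7, 0.5]
width: 0.188
grasp_force: 99.6
```

Emit:
step_arm(increments=[[[0,0,0.001,0,1],[0,0,0,0,1],[0,0,0,0,1],[0,0,0,0,1],[0,0,0,0,1]]])

```text
clock: 19.55
tcp_pos: [0.573, -0.159, 0.0664]
tcp_rot: [2.122, 2.317, 0.0]
wrist_force: [-0.1, -0.3, 2.1]
width: 0.189
grasp_force: 99.8
```

```bash
python3 pitch.py
```

```text
handle pts 4412 nose-down deg 8.83
fwd pts 9898
0.08 982 z below tcp, top-most [0.0257 0.0402]
0.09 2310 z below tcp, top-most [0.0369 0.0411]
0.1 2385 z below tcp, top-most [0.041  0.0427]
0.11 2390 z below tcp, top-most [0.0427 0.0448]
0.12 1831 z below tcp, top-most [0.0442 0.0463]
F [ 0.3 -1.5  1.8] [ 0.57303005 -0.15899065  0.06633054] 0.19088960289507012 99.81712102890015
```

Emit:
step_arm(increments=[[[0.002,0,0,0,1],[0.002,0,0,0,1],[0.002,0,0,0,1],[0.002,0,0,0,1],[0.001,0,0,0,1]]])

```text
clock: 20.23
tcp_pos: [0.5722, -0.1499, 0.0663]
tcp_rot: [2.121, 2.317, 0.0]
wrist_force: [0.6, -0.7, 2.0]
width: 0.191
grasp_force: 99.8
```

```bash
python3 tip.py; python3 pitch.py|head -1;python3 - <<'E'
from h import *
f=grab_frame("scene");save(f,"s4.png",(325,225,385,270),10)
E
```

```text
tcp [ 0.5722 -0.1499  0.0663] F [ 0.6 -0.7  2. ] clock 20.225
calc tip world [0.5589 0.001  0.0119] bisc in tool rel tip [ 0.0326 -0.0005 -0.0116]
scene 70 blade front tool x [0.1478 0.1643] tip [0.1594 0.0285 0.0426] slope 12.9 y [-0.028  0.023]
scene bisc [341, 237, 21, 16, 272] [0.5553 0.0239] med [0.5555 0.023  0.0224] zrange [0.0141 0.0269] rgb [86. 53. 35.] area 272
handle pts 4420 nose-down deg 8.83
```

View pics/s4.png

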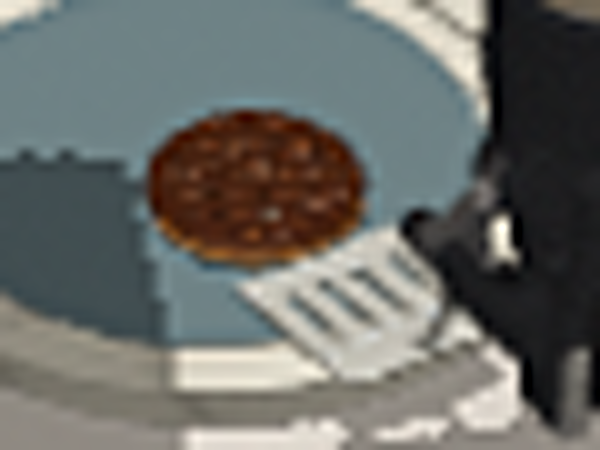

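Emit:
step_arm(increments=[[[0.002,0,0,0,1],[0.002,0,0,0,1],[0.002,0,0,0,1],[0.002,0,0,0,1],[0,0,0,0,1]]])

```text
clock: 21.05
tcp_pos: [0.5714, -0.1418, 0.0663]
tcp_rot: [-2.121, -2.317, -0.0]
wrist_force: [0.5, 0.5, 0.2]
width: 0.189
grasp_force: 99.7
```

```bash
python3 tip.py
```

```text
tcp [ 0.5714 -0.1418  0.0663] F [0.5 0.5 0.2] clock 21.05
calc tip world [0.5581 0.0092 0.0119] bisc in tool rel tip [ 0.0245 -0.0005 -0.0116]
scene 74 blade front tool x [0.1337 0.1558] tip [0.1422 0.0108 0.0432] slope 14.5 y [-0.027  0.025]
scene bisc [340, 237, 21, 15, 259] [0.555  0.0287] med [0.5542 0.027  0.024 ] zrange [0.0152 0.0283] rgb [89. 56. 37.] area 259
```

Emit:
step_arm(increments=[[[0.002,0,0,0,1],[0.002,0,0,0,1],[0.002,0,0,0,1],[0,0,0,0,1],[0,0,0,0,1]]])

```text
clock: 21.78
tcp_pos: [0.5709, -0.1359, 0.0662]
tcp_rot: [-2.122, -2.317, -0.0]
wrist_force: [-0.0, 1.1, -0.1]
width: 0.19
grasp_force: 99.7
```

```bash
cat >> tip.py <<'E'
f=grab_frame("scene");w=cloud(f);c=f["color"].astype(int);p=(w-t)@Rm
k=(np.hypot(w[...,0]-.55,w[...,1]-.06)<.1)&(c[...,0]-c[...,2]>12)&(w[...,2]<.1)&(w[...,2]>.005)&(c[...,1]<75);q=w[k];pq=p[k]
A=np.c_[pq[:,:2],np.ones(len(q))];so=np.linalg.lstsq(A,q[:,2],rcond=None)[0];print("tilt along tool x deg",np.degrees(np.arctan(so[0])).round(1),"lateral",np.degrees(np.arctan(so[1])).round(1),len(q),"x range",np.percentile(pq[:,0],[2,98]).round(3))
E
python3 tip.py
```

```text
tcp [ 0.5709 -0.1359  0.0662] F [-0.   1.1 -0.1] clock 21.775
calc tip world [0.5576 0.015  0.0119] bisc in tool rel tip [ 0.0186 -0.0005 -0.0116]
scene 75 blade front tool x [0.1462 0.1546] tip [0.15   0.0276 0.0415] slope 12.2 y [-0.026  0.025]
scene bisc [340, 236, 21, 15, 257] [0.5559 0.0302] med [0.5557 0.0282 0.0242] zrange [0.017  0.0292] rgb [88. 54. 35.] area 257
tilt along tool x deg -2.8 lateral 0.9 240 x range [0.141 0.206]
```

Emit:
step_arm(increments=[[[0.001,0,-0.007,0,1],[0.0025,0,-0.0095,0,1],[0.003,0,-0.007,0,1],[0.004,0,-0.0065,0,1],[0.005,0,-0.006,0,1]]])

```text
clock: 22.55
tcp_pos: [0.5696, -0.1203, 0.1028]
tcp_rot: [2.122, 2.317, 0.0]
wrist_force: [0.5, 0.2, -1.2]
width: 0.19
grasp_force: 99.5
```

```bash
python3 tip.py
```

```text
tcp [ 0.5696 -0.1203  0.1028] F [ 0.5  0.2 -1.2] clock 22.55
calc tip world [0.5563 0.0306 0.0484] bisc in tool rel tip [ 0.003  -0.0005  0.0249]
scene 124 blade front tool x [0.1477 0.1515] tip [0.1456 0.0035 0.0531] slope 10.9 y [-0.026  0.03 ]
scene bisc [339, 233, 20, 9, 83] [0.5658 0.0606] med [0.5479 0.0248 0.0543] zrange [0.0127 0.0648] rgb [131. 105.  72.] area 83
top 120 blade front tool x [0.1408 0.1448] tip [0.1403 0.0218 0.0488] slope -0.3 y [-0.004  0.029]
tilt along tool x deg -35.1 lateral 1.5 39 x range [0.14  0.194]
```

Emit:
step_arm(increments=[[[0.006,0,-0.005,0,1],[0.0065,0,-0.0045,0,1],[0.007,0,-0.003,0,1],[0.0075,0,-0.002,0,1],[0.0075,0,-0.001,0,1]]])

```text
clock: 23.32
tcp_pos: [0.5665, -0.0857, 0.1179]
tcp_rot: [2.121, 2.317, 0.0]
wrist_force: [0.9, 0.7, -1.0]
width: 0.184
grasp_force: 99.5
```

```bash
python3 tip.py | grep -v top
```

```text
tcp [ 0.5665 -0.0857  0.1179] F [ 0.9  0.7 -1. ] clock 23.325
calc tip world [0.5532 0.0653 0.0635] bisc in tool rel tip [-0.0318 -0.0005  0.04  ]
scene 100 blade front tool x [0.1502 0.1503] tip [0.1486 0.0057 0.0583] slope 10.5 y [-0.028  0.03 ]
scene bisc [335, 223, 20, 17, 153] [0.5644 0.1011] med [0.5423 0.0631 0.0652] zrange [0.0153 0.0821] rgb [129. 103.  71.] area 153
tilt along tool x deg -76.0 lateral -16.0 22 x range [0.145 0.161]
```

Emit:
step_arm(increments=[[[0.007,0,0,0,1],[0.007,0,0.001,0,1],[0.007,0,0.001,0,1],[0.005,0,0.001,0,1],[0,0,0,0,1]]])

```text
clock: 24.1
tcp_pos: [0.5642, -0.0599, 0.1147]
tcp_rot: [-2.121, -2.317, 0.0]
wrist_force: [-0.1, -0.7, -0.9]
width: 0.191
grasp_force: 99.5
```

```bash
python3 tip.py
```

```text
tcp [ 0.5642 -0.0599  0.1147] F [-0.1 -0.7 -0.9] clock 24.1
calc tip world [0.5508 0.091  0.0603] bisc in tool rel tip [-0.0577 -0.0004  0.0368]
scene 95 blade front tool x [0.1475 0.149 ] tip [0.1463 0.0039 0.0545] slope 9.4 y [-0.027  0.025]
scene bisc [326, 224, 18, 14, 172] [0.5368 0.1137] med [0.5342 0.1099 0.022 ] zrange [0.0138 0.063 ] rgb [192. 150.  86.] area 172
top 262 blade front tool x [0.1459 0.1485] tip [0.1439 0.0014 0.0522] slope 6.8 y [-0.03   0.028]
top bisc [310, 191, 21, 16, 269] [0.5501 0.1161] med [0.5482 0.1172 0.0234] zrange [0.0157 0.8564] rgb [179. 154. 103.] area 269
tilt along tool x deg 0.1 lateral -0.0 1 x range [0.143 0.143]
```

```bash
python3 plan.py "0.565 -0.09 0.125 95 1 30" "0.572 -0.225 0.115 95 1 45" "0.5735 -0.248 0.058 95 1 30"
```

```text
now [ 0.5643 -0.0604  0.1148] 95.0 t 24.25 F [-0.1  0.3 -1.4] w 0.193 g 99.5
[[-0.015, -0.001, -0.005, 0.0, 1.0], [-0.015, -0.001, -0.005, 0.0, 1.0], [-0.045, -0.002, 0.003, 0.0, 1.0], [-0.045, -0.001, 0.004, 0.0, 1.0], [-0.045, -0.002, 0.003, 0.0, 1.0]]
[[-0.008, -0.0, 0.019, 0.0, 1.0], [-0.007, -0.0, 0.019, 0.0, 1.0], [-0.008, -0.0, 0.019, 0.0, 1.0], [0, 0, 0, 0, 1.0], [0, 0, 0, 0, 1.0]]
```

Emit:
step_arm(increments=[[[-0.015,-0.001,-0.005,0,1],[-0.02,-0.001,-0.005,0,1],[-0.045,-0.002,0.003,0,1],[-0.045,-0.001,0.004,0,1],[-0.045,-0.002,0.003,0,1]]])

```text
clock: 24.88
tcp_pos: [0.5721, -0.2334, 0.1152]
tcp_rot: [2.122, 2.316, 0.0]
wrist_force: [0.3, 0.1, -1.0]
width: 0.19
grasp_force: 99.5
```

Emit:
step_arm(increments=[[[-0.01,0,0.015,0,1],[-0.008,0,0.019,0,1],[0,0,0.019,0,1],[0,0,0.004,0,1],[0,0,0.004,0,1]]])

```text
clock: 25.5
tcp_pos: [0.5739, -0.2474, 0.0535]
tcp_rot: [-2.12, -2.318, 0.0]
wrist_force: [-0.4, -0.7, 0.9]
width: 0.191
grasp_force: 99.6
```

Emit:
step_arm(increments=[[[0,0,0.004,0,1],[0,0,0.004,0,1],[0,0,0.004,0,1],[0,0,0.004,0,1],[0,0,0.004,0,1]]])

```text
clock: 26.12
tcp_pos: [0.5741, -0.2483, 0.0339]
tcp_rot: [2.121, 2.316, 0.0]
wrist_force: [0.4, -1.6, 4.3]
width: 0.19
grasp_force: 100.2
```

```bash
python3 pitch.py | sed -n '1p;$p'; python3 tip.py | grep bisc
```

```text
handle pts 4499 nose-down deg 1.86
F [-0.1 -0.8  4.7] [ 0.57383284 -0.2482504   0.03341619] 0.18835559271224306 100.27810335159302
calc tip world [ 0.5605 -0.0973 -0.021 ] bisc in tool rel tip [ 0.1308  0.0065 -0.0445]
scene bisc [326, 224, 23, 14, 249] [0.546  0.1099] med [0.5473 0.1095 0.0218] zrange [0.0129 0.0273] rgb [202. 157.  85.] area 249
top bisc [310, 191, 21, 21, 355] [0.5416 0.1175] med [0.5413 0.1173 0.0222] zrange [0.0117 0.0291] rgb [183. 160. 109.] area 355
```

Emit:
step_arm(increments=[[[0,0,0.003,0,1],[0,0,0.002,0,1],[0,0,0.001,0,1],[0,0,0,0,1],[0,0,0,0,1]]])

```text
clock: 26.95
tcp_pos: [0.5738, -0.248, 0.0278]
tcp_rot: [-2.122, -2.317, -0.0]
wrist_force: [1.4, 3.9, 4.9]
width: 0.191
grasp_force: 100.5
```

```bash
python3 pitch.py | sed -n '1p;$p'
```

```text
handle pts 4507 nose-down deg -1.2
F [1.3 2.9 4.4] [ 0.57380484 -0.24798211  0.02779072] 0.19292163372148233 100.47732710838318
```

```bash
python3 plan.py "0.5738 -0.248 0.12 95 1 45" "0.46 -0.215 0.12 20 1 45" "0.407 -0.1985 0.1 -2 1 45" "0.407 -0.1985 0.06 -2 1 20" "0.407 -0.1985 0.048 -2 1 6"
```

```text
now [ 0.5738 -0.248   0.0278] 95.0 t 27.0 F [1.3 2.9 4.4] w 0.193 g 100.5
[[-0.0, -0.0, -0.031, 0.0, 1.0], [-0.0, -0.0, -0.03, 0.0, 1.0], [-0.0, -0.0, -0.031, 0.0, 1.0], [0.005, -0.014, -0.0, 9.4, 1.0], [0.003, -0.014, -0.0, 9.4, 1.0]]
[[0.001, -0.015, -0.0, 9.3, 1.0], [-0.002, -0.015, -0.0, 9.4, 1.0], [-0.004, -0.014, -0.0, 9.4, 1.0], [-0.006, -0.014, -0.0, 9.4, 1.0], [-0.009, -0.012, -0.0, 9.4, 1.0]]
[[-0.01, -0.01, -0.0, 9.3, 1.0], [-0.015, -0.011, 0.007, 7.3, 1.0], [-0.016, -0.01, 0.006, 7.4, 1.0], [-0.017, -0.007, 0.007, 7.3, 1.0], [0.0, 0.0, 0.02, 0.0, 1.0]]
[[0.0, 0.0, 0.02, 0.0, 1.0], [0.0, 0.0, 0.006, 0.0, 1.0], [0.0, 0.0, 0.006, 0.0, 1.0], [0, 0, 0, 0, 1.0], [0, 0, 0, 0, 1.0]]
```

Emit:
step_arm(increments=[[[0,0,-0.031,0,1],[0,0,-0.03,0,1],[0,0,-0.031,0,1],[0.005,-0.014,0,9.4,1],[0.003,-0.014,0,9.4,1]]])

```text
clock: 27.62
tcp_pos: [0.5452, -0.2404, 0.1199]
tcp_rot: [2.476, 1.933, -0.0]
wrist_force: [-0.3, 1.8, -2.3]
width: 0.191
grasp_force: 99.7
```

Emit:
step_arm(increments=[[[0.001,-0.015,0,9.3,1],[-0.002,-0.015,0,9.4,1],[-0.004,-0.014,0,9.4,1],[-0.006,-0.014,0,9.4,1],[-0.009,-0.012,0,9.4,1]]])

```text
clock: 28.25
tcp_pos: [0.4731, -0.2189, 0.1195]
tcp_rot: [-3.041, -0.788, 0.001]
wrist_force: [0.1, 0.5, -0.8]
width: 0.189
grasp_force: 99.7
```

Emit:
step_arm(increments=[[[-0.01,-0.01,0,9.3,1],[-0.015,-0.011,0.007,7.3,1],[-0.016,-0.01,0.006,7.4,1],[-0.017,-0.007,0.007,7.3,1],[0,0,0,0,1]]])

```text
clock: 28.88
tcp_pos: [0.4055, -0.1979, 0.0994]
tcp_rot: [-3.14, 0.053, 0.003]
wrist_force: [0.2, -0.6, -0.3]
width: 0.191
grasp_force: 99.7
```

```bash
python3 pitch.py
python3 - <<'E'
from h import *
f=grab_frame("wrist");w=cloud(f);s=ctrl.state();p=(w-np.array(s["tcp_pos"]))@R.from_rotvec(s["tcp_rot"]).as_matrix();c=f["color"].max(2)
m=(abs(p[...,1])<.02)&(p[...,0]>.02)&(p[...,0]<.08)&(p[...,2]<-.015)&(p[...,2]>-.04)&(c<90);q=p[m]
print("handle front x",np.percentile(q[:,0],[98,99.5]).round(4))
for a,b in((.02,.035),(.045,.06)):
    r=q[(q[:,0]>a)&(q[:,0]<b)];print(a,np.percentile(r[:,1],[2,98]).round(4))
E
python3 plan.py "0.407 -0.1985 0.06 -2 1 20" "0.407 -0.1985 0.045 -2 1 5"
```

```text
handle pts 4550 nose-down deg 0.05
fwd pts 7898
0.08 124 z below tcp, top-most [0.0052 0.0081]
0.09 1802 z below tcp, top-most [0.0134 0.0268]
0.1 2939 z below tcp, top-most [0.0246 0.027 ]
0.11 2703 z below tcp, top-most [0.0257 0.0271]
0.12 330 z below tcp, top-most [0.0258 0.0271]
F [ 0.  -0.9 -0.3] [ 0.40694104 -0.19857236  0.09976644] 0.18941094258828137 99.68656897544861
handle front x [0.0691 0.0712]
0.02 [-0.0085  0.0087]
0.045 [-0.0084  0.0085]
now [ 0.4077 -0.1989  0.1   ] -1.8 t 28.98 F [ 0.7 -0.1 -1.5] w 0.193 g 99.7
[[-0.0, -0.0, 0.02, 0.1, 1.0], [-0.001, -0.0, 0.02, 0.1, 1.0], [0.0, -0.0, 0.005, 0.0, 1.0], [0.0, -0.0, 0.005, 0.0, 1.0], [0.0, -0.0, 0.005, 0.0, 1.0]]
```

Emit:
step_arm(increments=[[[0,0,0.02,0,1],[-0.001,0,0.02,0,1],[0,0,0.01,0,1],[0,0,0.005,0,1],[0,0,0.003,0,1]]])

```text
clock: 29.6
tcp_pos: [0.4064, -0.1986, 0.0419]
tcp_rot: [3.141, -0.053, 0.001]
wrist_force: [-0.3, -0.8, -0.4]
width: 0.187
grasp_force: 99.7
```

Emit:
step_arm(increments=[[[0,0,0.001,0,1],[0,0,0,0,1],[0,0,0,0,1],[0,0,0,0,1],[0,0,0,0,1]]])

```text
clock: 30.22
tcp_pos: [0.406, -0.1985, 0.0409]
tcp_rot: [3.141, -0.054, 0.0]
wrist_force: [0.8, -0.6, -1.2]
width: 0.191
grasp_force: 99.7
```

Emit:
step_arm(increments=[[[0,0,0.001,0,1],[0,0,0,0,1],[0,0,0,0,-1],[0,0,0,0,-1],[0,0,0,0,-1]]])

```text
clock: 30.85
tcp_pos: [0.406, -0.1984, 0.0397]
tcp_rot: [-3.141, 0.054, 0.0]
wrist_force: [-0.6, -0.9, 0.4]
width: 0.82
grasp_force: 0.0
```

Emit:
step_arm(increments=[[[0,0,0,0,-1],[0,0,-0.02,0,-1],[0,0,-0.03,0,-1],[0,0,-0.04,0,-1],[0,0,-0.01,0,-1]]])

```text
clock: 31.48
tcp_pos: [0.407, -0.199, 0.1417]
tcp_rot: [3.14, -0.054, 0.004]
wrist_force: [-0.2, -0.4, -1.1]
width: 1.004
grasp_force: 0.0
```

```bash
python3 - <<'E'
from h import *
f=grab_frame("wrist");w=cloud(f)
print(w[110:300:25,323].round(3).tolist()); print(spot_in(f,"turner_grip")[:1])
f=grab_frame("scene");w=cloud(f);c=f["color"].astype(int)
blk=(c.max(2)<60)&(np.hypot(w[...,0]-.41,w[...,1]+.2)<.1)&(w[...,2]>.035)&(w[...,2]<.085);q=w[blk];print("handle",cv2.minAreaRect(q[:,:2].astype(np.float32)),np.polyfit(q[:,0],q[:,2],1))
E
python3 plan.py "0.45 -0.02 0.21 40 -1 55" "0.475 0.2 0.215 70 -1 55" "0.4738 0.3295 0.19 90 -1 45"
```

```text
[[0.474, -0.202, 0.058], [0.459, -0.201, 0.066], [0.443, -0.2, 0.066], [0.426, -0.2, 0.068], [0.408, -0.199, 0.066], [0.389, -0.199, 0.066], [0.37, -0.198, 0.067], [0.349, -0.197, 0.066]]
[{'rect': [281.4, 1.4, 85.6, 292.0], 'conf': 0.68}]
handle ((0.4036206007003784, -0.20252567529678345), (0.01970064267516136, 0.12612035870552063), 88.21229553222656) [0.00369187 0.06166237]
now [ 0.406  -0.1984  0.1396] -2.0 t 31.62 F [-0.7  0.5 -0.8] w 0.998 g 0.0
[[0.008, -0.036, -0.014, -8.4, -1.0], [0.012, -0.035, -0.014, -8.4, -1.0], [0.018, -0.032, -0.014, -8.4, -1.0], [0.022, -0.029, -0.014, -8.4, -1.0], [0.026, -0.026, -0.014, -8.4, -1.0]]
[[0.032, -0.03, -0.001, -6.0, -1.0], [0.035, -0.027, -0.001, -6.0, -1.0], [0.038, -0.023, -0.001, -6.0, -1.0], [0.04, -0.019, -0.001, -6.0, -1.0], [0.042, -0.015, -0.001, -6.0, -1.0]]
[[0.04, -0.015, 0.008, -6.7, -1.0], [0.042, -0.01, 0.008, -6.6, -1.0], [0.043, -0.006, 0.009, -6.7, -1.0], [0, 0, 0, 0, -1.0], [0, 0, 0, 0, -1.0]]
```

Emit:
step_arm(increments=[[[0.008,-0.036,-0.014,-8.4,-1],[0.012,-0.035,-0.014,-8.4,-1],[0.018,-0.032,-0.014,-8.4,-1],[0.022,-0.029,-0.014,-8.4,-1],[0.026,-0.026,-0.014,-8.4,-1]]], force=60)

```text
clock: 32.25
tcp_pos: [0.4493, -0.0188, 0.2088]
tcp_rot: [-2.948, -1.082, 0.003]
wrist_force: [1.5, 0.0, 0.2]
width: 1.002
grasp_force: 0.0
```

Emit:
step_arm(increments=[[[0.032,-0.03,-0.001,-6,-1],[0.035,-0.027,-0.001,-6,-1],[0.038,-0.023,-0.001,-6,-1],[0.04,-0.019,-0.001,-6,-1],[0.042,-0.015,-0.001,-6,-1]]])

```text
clock: 32.88
tcp_pos: [0.4744, 0.2013, 0.2131]
tcp_rot: [-2.569, -1.807, 0.004]
wrist_force: [0.8, -0.9, 0.1]
width: 1.003
grasp_force: 0.0
```

Emit:
step_arm(increments=[[[0.04,-0.015,0.008,-6.7,-1],[0.042,-0.01,0.008,-6.6,-1],[0.043,-0.006,0.009,-6.7,-1],[0,0,0,0,-1],[0,0,0,0,-1]]])

```text
clock: 33.5
tcp_pos: [0.4727, 0.3287, 0.1883]
tcp_rot: [-2.221, -2.222, 0.004]
wrist_force: [-0.0, 0.3, -0.4]
width: 0.996
grasp_force: 0.0
```

```bash
python3 - <<'E'
from h import *
f=grab_frame("wrist");w=cloud(f);c=f["color"].astype(int)
m=(c[...,0]-c[...,2]>15)&(np.hypot(w[...,0]-.475,w[...,1]-.33)<.05)&(w[...,2]>.12);q=w[m]
print(len(q),q.mean(0),np.nanmin(q,0),np.nanmax(q,0))
E
python3 plan.py "0.4745 0.33 0.124 90 -1 35"
```

```text
105 [0.47631427 0.33103613 0.15676775] [0.46564132 0.31834591 0.15201351] [0.48819144 0.33935965 0.26209838]
now [0.473  0.3284 0.1888] 90.0 t 33.55 F [-0.3  0.3  0.2] w 1.002 g 0.0
[[0.001, 0.001, 0.032, -0.0, -1.0], [0.001, 0.0, 0.033, -0.0, -1.0], [0, 0, 0, 0, -1.0], [0, 0, 0, 0, -1.0], [0, 0, 0, 0, -1.0]]
```

Emit:
step_arm(increments=[[[0.001,0.002,0.032,0,-1],[0.001,0,0.033,0,-1],[0,0,0,0,1],[0,0,0,0,1],[0,0,0,0,1]]])

```text
clock: 34.17
tcp_pos: [0.4762, 0.3314, 0.1262]
tcp_rot: [2.221, 2.221, 0.003]
wrist_force: [-2.6, -0.3, 2.6]
width: 0.38
grasp_force: 2.6
```

Emit:
step_arm(increments=[[[0,0,0,0,1],[0,0,0,0,1],[0,0,-0.005,0,1],[0,0,-0.01,0,1],[0,0,-0.015,0,1]]])

```text
clock: 34.8
tcp_pos: [0.4753, 0.3311, 0.1556]
tcp_rot: [-2.221, -2.222, 0.001]
wrist_force: [-0.2, 0.7, -4.5]
width: 0.319
grasp_force: 59.6
```

```bash
cat > mat.py <<'E'
from h import *
import sys
print(ctrl.state()["tcp_pos"],ctrl.state()["wrist_force"])
for n in sys.argv[1:]:
    f=grab_frame(n);w=cloud(f);c=f["color"].astype(int)
    r=np.hypot(w[...,0]-.546,w[...,1]-.066)
    m=((c[...,2]-c[...,0]>8)&(r<.13)&(w[...,2]<.04)).astype(np.uint8)
    m=cv2.morphologyEx(m,cv2.MORPH_CLOSE,np.ones((3,3)))
    cs,_=cv2.findContours(m,cv2.RETR_EXTERNAL,cv2.CHAIN_APPROX_NONE);k=max(cs,key=cv2.contourArea)
    pts=np.array([onplane(f,*p[0],.0135)[:2] for p in cv2.convexHull(k)])
    A=np.c_[2*pts,np.ones(len(pts))];s=np.linalg.lstsq(A,(pts**2).sum(1),rcond=None)[0];print(n,"mat centre",s[:2].round(4),"R",np.sqrt(s[2]+s[0]**2+s[1]**2).round(4),"resid",np.abs(np.hypot(*(pts-s[:2]).T)-.098).max().round(4),cv2.contourArea(k))
    b=(np.hypot(w[...,0]-.545,w[...,1]-.11)<.07)&(c[...,0]-c[...,2]>25)&(w[...,2]<.04)
    v,u=np.nonzero(b)
    if len(u):h=cv2.minEnclosingCircle(np.array([onplane(f,a,d,.021)[:2] for a,d in zip(u,v)],np.float32));print("bisc",h,len(u),c[b].mean(0))
E
python3 mat.py top scene
```

```text
[0.4752725  0.33114126 0.15559213] [-0.23486918  0.71024873 -4.48250692]
top mat centre [0.5517 0.0636] R 0.0956 resid 0.0032 1726.0
bisc ((0.5458642244338989, 0.12088610976934433), 0.03833164647221565) 349 [177.15759312 150.80802292  98.14613181]
scene mat centre [0.5529 0.064 ] R 0.0955 resid 0.0051 1295.5
bisc ((0.5466964244842529, 0.11888293921947479), 0.03928770124912262) 251 [203.39442231 152.2749004   76.84063745]
```

```bash
python3 plan.py "0.4753 0.3311 0.19 90 1 18" "0.552 0.0685 0.19 90 1 40"
```

```text
now [0.4764 0.3319 0.157 ] 90.0 t 34.9 F [ 0.3  0.8 -4.7] w 0.32 g 59.6
[[-0.0, -0.001, -0.017, 0.0, 1.0], [-0.001, -0.0, -0.016, 0.0, 1.0], [-0.037, 0.011, -0.0, 0.0, 1.0], [-0.038, 0.011, -0.0, 0.0, 1.0], [-0.037, 0.011, -0.0, 0.0, 1.0]]
[[-0.038, 0.011, -0.0, 0.0, 1.0], [-0.037, 0.011, -0.0, 0.0, 1.0], [-0.038, 0.01, -0.0, 0.0, 1.0], [-0.037, 0.011, -0.0, 0.0, 1.0], [0, 0, 0, 0, 1.0]]
```

Emit:
step_arm(increments=[[[0,0,-0.017,0,1],[0,0,-0.016,0,1],[-0.012,0.003,0,0,1],[-0.03,0.009,0,0,1],[-0.042,0.012,0,0,1]]])

```text
clock: 35.52
tcp_pos: [0.4994, 0.2462, 0.1875]
tcp_rot: [-2.219, -2.224, 0.0]
wrist_force: [0.7, -0.7, -4.2]
width: 0.326
grasp_force: 59.9
```

Emit:
step_arm(increments=[[[-0.045,0.013,0,0,1],[-0.045,0.013,0,0,1],[-0.042,0.012,0,0,1],[-0.03,0.009,0,0,1],[-0.017,0.005,0,0,1]]])

```text
clock: 36.15
tcp_pos: [0.5516, 0.0662, 0.1876]
tcp_rot: [-2.222, -2.22, 0.001]
wrist_force: [0.6, 0.4, -3.2]
width: 0.32
grasp_force: 59.9
```

Emit:
step_arm(increments=[[[0,0,0.01,0,1],[0,0,0.008,0,1],[0,0,0,0,1],[0,0,0,0,1],[0,0,0,0,1]]])

```text
clock: 36.78
tcp_pos: [0.5517, 0.0687, 0.17]
tcp_rot: [2.22, 2.223, 0.0]
wrist_force: [-0.1, -0.6, -4.7]
width: 0.325
grasp_force: 59.9
```

```bash
python3 plan.py "0.5525 0.069 0.172 90 1"
python3 - <<'E'
from h import *
f=grab_frame("scene");save(f,"s5.png",(290,170,430,290),5.5)
E
```

```text
now [0.5517 0.0687 0.17  ] 90.1 t 36.77 F [-0.1 -0.6 -4.7] w 0.325 g 59.9
[[0.0, 0.001, -0.002, 0.1, 1.0], [0, 0, 0, 0, 1.0], [0, 0, 0, 0, 1.0], [0, 0, 0, 0, 1.0], [0, 0, 0, 0, 1.0]]
```

View pics/s5.png

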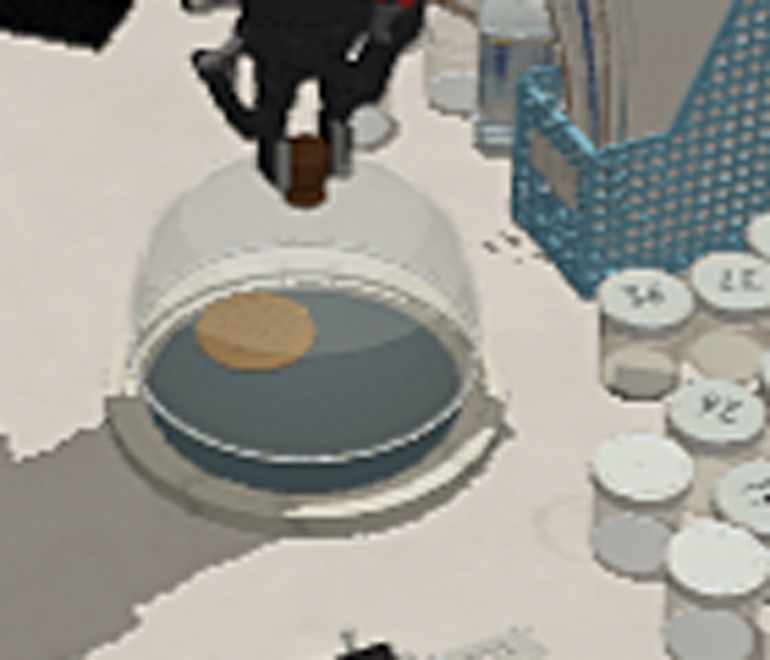

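Emit:
step_arm(increments=[[[0,0.001,0.01,0,1],[0,0,0.01,0,1],[0,0,0.005,0,1],[0,0,0.003,0,1],[0,0,0,0,1]]])

```text
clock: 37.45
tcp_pos: [0.5526, 0.0682, 0.1416]
tcp_rot: [-2.221, -2.222, 0.0]
wrist_force: [0.3, -0.1, -4.4]
width: 0.322
grasp_force: 59.9
```

Emit:
step_arm(increments=[[[0,0,0.002,0,1],[0,0,0.001,0,1],[0,0,0.001,0,1],[0,0,0,0,1],[0,0,0,0,1]]])

```text
clock: 38.08
tcp_pos: [0.5527, 0.0683, 0.1384]
tcp_rot: [2.22, 2.222, 0.001]
wrist_force: [-5.1, -0.3, 7.0]
width: 0.323
grasp_force: 61.1
```

Emit:
step_arm(increments=[[[0,0,0,0,-1],[0,0,0,0,-1],[0,0,0,0,-1],[0,0,-0.02,0,-1],[0,0,-0.05,0,-1]]])

```text
clock: 38.7
tcp_pos: [0.5513, 0.0682, 0.2068]
tcp_rot: [-2.219, -2.22, 0.005]
wrist_force: [1.4, 0.5, -0.4]
width: 0.998
grasp_force: 0.0
```

Emit:
step_arm(increments=[[[0.02,0,-0.04,0,-1],[0.05,0,-0.01,0,-1],[0.05,0,0,0,-1],[0.05,0,0,0,-1],[0.05,0,0,0,-1]]])

```text
clock: 39.33
tcp_pos: [0.5523, 0.29, 0.2579]
tcp_rot: [2.221, 2.222, 0.0]
wrist_force: [0.7, 0.3, -1.0]
width: 1.001
grasp_force: 0.0
```

Run:
```python
from h import *
print(ctrl.state()["clock"],ctrl.state()["tcp_pos"])
for n in("top","scene"):
    f=grab_frame(n);w=cloud(f);c=f["color"].astype(int)
    m=(c[...,0]-c[...,2]>15)&(np.hypot(w[...,0]-.55,w[...,1]-.066)<.04)&(w[...,2]>.13)&(w[...,2]<.2);q=w[m]
    if len(q):print(n,len(q),"knob",q.mean(0).round(4),q.max(0).round(4))
    v,u=np.nonzero(m);print(onplane(f,u.mean(),v.mean(),.16 if n=="top" else .151)[:2].round(4))
    b=(np.hypot(w[...,0]-.55,w[...,1]-.066)<.16)
    rr=(c[...,0]-c[...,2]>15);P=[ (a,d) for d,a in zip(*np.nonzero(rr&(abs(np.add.outer(np.arange(400),np.zeros(640))-200)<60)&(abs(np.add.outer(np.zeros(400),np.arange(640))-330)<35)))]
    P=np.array([onplane(f,a,d,.021)[:2] for a,d in P if n=="top"])
    if len(P):
        k=P[np.hypot(P[:,0]-.546,P[:,1]-.12)<.05];print("bisc",cv2.minEnclosingCircle(k.astype(np.float32)),len(k))
    save(f,n+"9.png",(290,140,430,260) if n=="top" else (290,170,430,290),5.5)
a=cv2.imread("pics/top9.png");b=cv2.imread("pics/scene9.png");cv2.imwrite("pics/end.png",cv2.resize(np.hstack([a,b]),(798,342)))
```

```text
39.325 [0.55232723 0.28995947 0.25786279]
top 57 knob [0.5492 0.0655 0.1617] [0.569  0.102  0.1696]
[0.5496 0.0654]
bisc ((0.541708767414093, 0.12708896398544312), 0.044477880001068115) 410
scene 92 knob [0.551  0.0568 0.1531] [0.5659 0.0769 0.1672]
[0.5523 0.0593]
```

View pics/end.png

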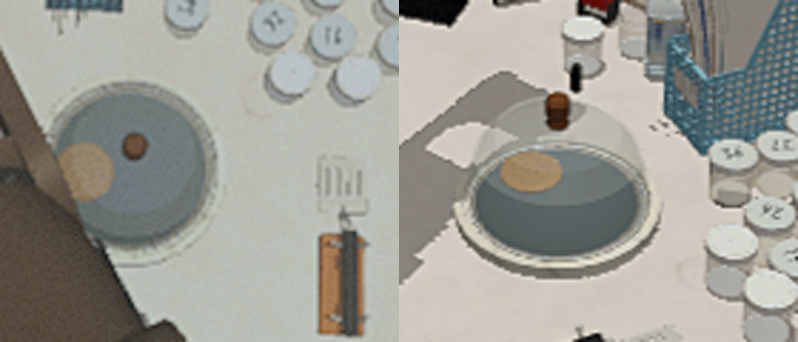

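```bash
python3 -c "
from bench import job
print(job.hand_in())"
```

```text
the job is handed in; nothing more can be done
None
```

The job is handed in at about 39 s on the clock; the hand-in call gave no verdict. The final pictures show the biscuit underside up on the mat, the turner back in both forks, the dome level inside the rim and the nearby cups unmoved.

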